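# Put the bar kit back in order on the games room counter

### The job

Put the steel bar kit back in order. First stand the open shaker tin in the round wooden stand, then seat the strainer top fully home on the tin, and then put the small cap over the strainer's neck so that the shaker stands upright and closed; also stand the jigger, as it stands now, in the middle of the square cork coaster (at any point in the job). Leave the two tumblers, the shot glass and the little brown bottle where they are.

Things in the scene. Friction and masses are not known exactly. Their poses are not given: they have to be found in the camera images.
- tin: open shaker tin of thin steel, standing mouth up: a tapered cup 130 mm high, 54 mm across at the foot, 58 mm at 50 mm up, 66 mm over the rim; wall 3 mm, mouth 58 mm across inside. About 0.18 kg. Its origin is at the centre of its underside, z up; round.
- strainer: steel strainer top; origin at its underside, on its axis. Plug 14 mm high, 44 to 55 mm across, drops into the tin's mouth; flange 66 mm across, its underside 14 mm above the origin, rests on the tin's rim (seated: origin 116 mm above the tin's); dome up to a flat ledge 51 mm across at 40 mm; neck (grip here) 36 mm across from 40 to 60 mm, chamfered to 26 mm at its perforated top, 66 mm. 0.12 kg.
- cap: small steel cap of the shaker, a plain cup standing mouth down: 38 mm high, 47 mm across at the open bottom rim and 45 mm near the closed top, inside 40 mm across and 32 mm deep. It goes over the strainer's neck until its rim rests on the ledge (seated, its origin is 40 mm above the strainer's origin). About 0.05 kg. Its origin is at the centre of its bottom rim, z up; round.
- jigger: steel jigger (double-ended spirit measure), hourglass shape 88 mm high: foot cup 38 mm across, waist 16 mm across at 42 mm up, upper cup straight-sided 42 mm across from 62 mm up to the rim at 88 mm. About 0.09 kg. Its origin is at the centre of its underside, z up; round.
- stand: round light-wood stand of the shaker, fixed to the counter: a dish about 106 mm across and 20 mm high with a round well about 70 mm across in the middle; the well's floor is 8 mm above the counter. Origin at the centre of its underside, on the counter, z up.
- coaster: square cork coaster, fixed to the counter, 100 x 100 x 8 mm, flat on top. Origin at the centre of its underside, on the counter; x and y along its sides, z up.
- tumbler: clear glass tumbler, empty, 80 mm across the rim, 88 mm high; to be left alone. Origin at the centre of its underside.
- spare_tumbler: second clear glass tumbler of the same size, at the far side of the counter; to be left alone. Origin at the centre of its underside.
- shot_glass: clear shot glass, 47 mm across the rim, 58 mm high, out to the left; to be left alone. Origin at the centre of its underside.
- bitters: little brown glass bottle with a black cap, 48 mm across, 125 mm high; to be left alone. Origin at the centre of its underside. (The only other loose things near the work are a 20 mm high cue chalk and an 18 mm high box of cards.)
Not all that is in view belongs to the job. What is shaped like the cap but red is not meant.

How it is judged:
On the way, in this order (a step that is already met when the one before it is completed fails the run):
1. the tin stands upright in the well of the wooden stand (horizontal distance between tin and stand below 0.013 m and z of tin in the frame of stand between 0.005 and 0.0115 m and angle between tin's own z axis and vertical below 0.07 rad), for 0.2 s.
2. the strainer top is seated on the tin, which stands in the stand (all of step 1 and horizontal distance between strainer and tin below 0.004 m and z of strainer in the frame of tin between 0.112 and 0.119 m and angle between the z axis of strainer and the z axis of tin, either way round below 0.09 rad), for 0.2 s.
3. the cap is seated over the strainer's neck on the closed shaker in the stand (all of step 2 and horizontal distance between cap and strainer below 0.005 m and z of cap in the frame of strainer between 0.037 and 0.043 m and angle between the z axis of cap and the z axis of strainer, either way round below 0.09 rad), for 0.2 s.
At the end, for the whole second after the job is handed in: Tin upright on the floor of the stand's well (axis within 13 mm); strainer seated on it (axis 4 mm, height 3 mm), cap seated on the strainer (5 mm, 3 mm), both level within 0.09 rad; jigger upright on the coaster within 20 mm of its middle; all at rest; glasses and bottle not moved (all of step 3 and horizontal distance between jigger and coaster below 0.02 m and z of jigger in the frame of coaster between 0.005 and 0.011 m and angle between jigger's own z axis and vertical below 0.07 rad and linear speed of each of tin, strainer, cap, jigger below 0.01 m/s); the robot touches nothing.
It fails at once if the tumbler is pushed more than 30 mm from its place or knocked over (distance of tumbler from where it was at the start of the episode above 0.03 m or angle between tumbler's own z axis and vertical above 0.5 rad).
It fails at once if the spare tumbler is pushed more than 30 mm from its place or knocked over (distance of spare_tumbler from where it was at the start of the episode above 0.03 m or angle between spare_tumbler's own z axis and vertical above 0.5 rad).
It fails at once if the shot glass is pushed more than 30 mm from its place or knocked over (distance of shot_glass from where it was at the start of the episode above 0.03 m or angle between shot_glass's own z axis and vertical above 0.5 rad).
It fails at once if the bitters bottle is pushed more than 30 mm from its place or knocked over (distance of bitters from where it was at the start of the episode above 0.03 m or angle between bitters's own z axis and vertical above 0.5 rad).
It also fails if it takes over 112 s, if anything falls off the work surface, if the arm or the gripper's body presses on something with over 40 N, if the wrist force passes 120 N, or if a joint passes its speed limit or range.

### The arm

A 7-joint arm with a two-finger parallel gripper is mounted at the origin on the work surface. World frame = base frame: x ahead of the robot, y to its left, z up, the work surface at z = 0. Lengths are in m, angles in rad, forces in N, time in s.
With the tool pointing down it reaches from about 0.4 to 0.85 m from the base axis. Payload 10.4 kg.
Tool frame: the origin (TCP) lies midway between the tips of the shut fingers; the grasp point (between the pads) lies 19 mm behind it; z points along the fingers, y is the line along which they close (so a half turn about z gives the same grasp; the last joint's range is limited). The gripper opens to 87 mm and grips with 3 to 60 N. Pads are 19 mm wide; open, the fingers measure 117 mm over their backs; the gripper's body (75 mm by 190 mm) begins 51 mm behind the grasp point.
Start: joints at [-1.264, 0.332, -0.065, 1.46, 0.022, 1.35, -0.088], TCP at [0.202, 0.591, 0.223] pointing down, gripper open.
Joint ranges: [-2.6, 2.6], [-0.5, 2.12], [-1.47, 1.34], [0.16, 2.42], [-1.27, 4.41], [0.06, 2.06], [-2.6, 2.6]. Speed limits (rad/s): [2.22, 2.22, 2.79, 2.79, 3.14, 3.14, 3.14].

### API

Orientations are given as a unit quaternion [x, y, z, w].
In Python, from bench import r gives the robot as it stands.
- The arm moves only by the tool arm_command, never from a script. Its argument "moves" is one flat list of numbers, 4 for each row, row after row: the shift along the tool's x, y, z in cm, then the turn about the tool's z in degrees. A call has 1 to 12 rows; each row shifts and turns the commanded pose from where the row before left it, along the tool's axes as they then stand; what a row does not reach is not made up. A row lasts 1/12 s, in which the tool goes at most 41.7 mm and 7.16 degrees, less where a joint would pass 70% of its speed; a pose out of reach is approached as far as the arm can. A call with a gripper value outside its range is refused whole. "fingers" is the opening in per cent of the stroke, from 0 (shut) to 100 (fully open), set as the call begins (left out, the last holds). The fingers move at their own pace and stop on an object; "squeeze" is the grip in N (left out, the last holds). Time passes only in rows, so rows that do not move let the fingers close. It gives the time, the measured TCP pose, the force, the opening and the grip force at its end, in the units of the state.
- r.read_state(): the state, without advancing time (a new reading comes with each control period).
- r.camera(name): name is "scene" or "side" or "wrist"; returns the picture (384x512x3 uint8, red, green, blue); there is no depth.
- r.camera_info(name): a dict with "fx", "fy", "cx", "cy" (pixels), "origin" and "attitude" of the camera in the world. Camera axes: x right, y up, looking along -z (the intrinsics and any distortion apply to the point x, -y, -z); pixel columns grow to the right and rows downward; lengths in m; the calibration is good to about 2 mm. A picture is of the moment at which its call begins: read the wrist's pose just before it. camera_info takes no time and is no camera call; for the wrist camera it gives the pose at the moment of the call.
- r.close_job(): hands the job in; it is judged then, once.
The state is a dict: "time": time; "joint_positions": joint angles; "joint_vel": joint speeds; "joint_torque": joint torques, N m; "ee_pos": TCP position; "eef_rot": TCP orientation; "ft_force": force on the tool from outside, world axes, zero at the start; "torque": the same for the moment, N m; "width": finger opening in m; "grip_force": force on a finger pad.
Only numpy, scipy, OpenCV 4.12 (cv2) and the standard library are available. Lean on these libraries where they do the work, as an engineer would, in place of code of your own. Each camera call takes 0.05 s, during which the arm holds its last target. There are 200 camera calls.

## Working session

There is one attempt and no reset: what is moved stays moved. The work goes in short steps, Python scripts to look and compute and a tool call to move; the robot and the scene stay as the last step left them, time stands still between calls to the robot, and variables do not carry over. Pictures are saved under pics/ and viewed, at most 14 in all, crops included, and the job is handed in when it is done.

Besides the shell and the picture viewer there is one more tool, called after ">>>" by a JSON object that holds its "op" and its "data". arm_command: Moves the arm, as the interface text tells. Its arguments: {"type":"object","properties":{"moves":{"type":"array"},"fingers":{"type":"number"},"squeeze":{"type":"number"}},"required":["moves"]}

```bash
mkdir -p pics; ls
cat > h.py <<'E'
import numpy as np, cv2
from bench import r
from scipy.spatial.transform import Rotation as R
def snap(n,f):
    i=r.camera_info(n); im=r.camera(n); cv2.imwrite(f'pics/{f}.png',cv2.cvtColor(im,cv2.COLOR_RGB2BGR)); return im,i
E
python3 - <<'E'
from h import *
for n in('scene','side','wrist'):
    im,i=snap(n,n+'0'); print(n,i)
s=r.read_state(); print(s)
E
```

```text
pics
scene {'fx': 488.2135615430586, 'fy': 488.2135615430586, 'cx': 259.43890988417195, 'cy': 197.58803020545758, 'origin': array([ 1.2592535 , -0.10058093,  1.06810622]), 'attitude': array([0.23581346, 0.18261911, 0.60428474, 0.73883843])}
side {'fx': 483.8556416280113, 'fy': 483.8556416280113, 'cx': 256.0391520201292, 'cy': 198.00581597657433, 'origin': array([0.3940836 , 0.91140112, 0.87961423]), 'attitude': array([-0.03825246,  0.38416945,  0.91810977, -0.08958254])}
wrist {'fx': 275.8548837478727, 'fy': 275.8548837478727, 'cx': 250.00232118968628, 'cy': 193.34589206839675, 'origin': array([0.12557245, 0.61763141, 0.38364654]), 'attitude': array([-0.12204264, -0.08641124,  0.57441866,  0.80478686])}
{'time': 0.15, 'joint_positions': array([-1.2636045 ,  0.33269894, -0.06469924,  1.46070226,  0.02161512,
        1.34991126, -0.08848153]), 'joint_vel': array([-0.00062694, -0.00310591, -0.00081304, -0.00400871,  0.00136127,
        0.00207384,  0.00037355]), 'joint_torque': array([ 1.01404003e-03, -6.23632407e+01,  2.49815063e-02, -3.90146971e+01,
       -6.13280176e-02,  3.70767619e-02,  1.17499740e-04]), 'ee_pos': array([0.20231928, 0.5910559 , 0.22197609]), 'eef_rot': array([ 1.64131377e-01,  9.86438355e-01, -5.09016268e-04, -5.51475183e-05]), 'ft_force': array([ 0.0620999 ,  0.22162772, -0.2412654 ]), 'torque': array([-0.03286037, -0.00018661, -0.01138765]), 'grip_force': 0.0, 'width': 0.0868877833183002}
```

View pics/scene0.png

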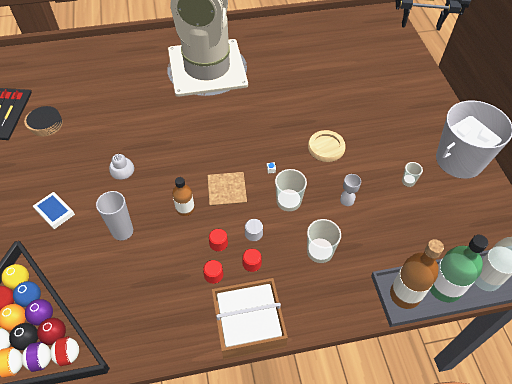

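View pics/side0.png

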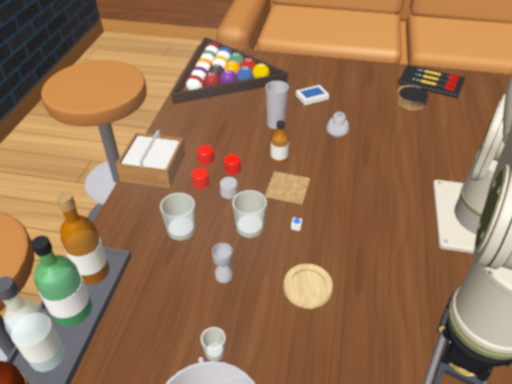

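The scene view shows the tin at about (115,215), the strainer (121,167), the cap (254,230), the jigger (349,190), the stand (327,146) and the coaster (227,188). The bottle (183,195) and the tumblers (290,190), (323,241) stand near the work. In the side view the tin is at (277,105), the strainer (338,125), the cap (228,187), the jigger (222,262), the stand (308,286) and the coaster (288,187).

Run:
```python
import cv2
a=cv2.imread('pics/scene0.png')[130:260,85:375]
b=cv2.imread('pics/side0.png')[70:320,150:370]
cv2.imwrite('pics/sc.png',cv2.resize(a,None,fx=2.75,fy=2.75,interpolation=2))
cv2.imwrite('pics/sd.png',cv2.resize(b,None,fx=2.4,fy=2.4,interpolation=2))
```

```text
(no output)
```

View pics/sc.png

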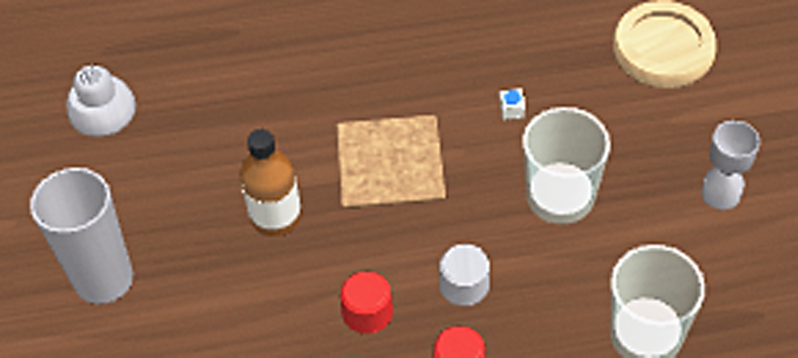

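View pics/sd.png

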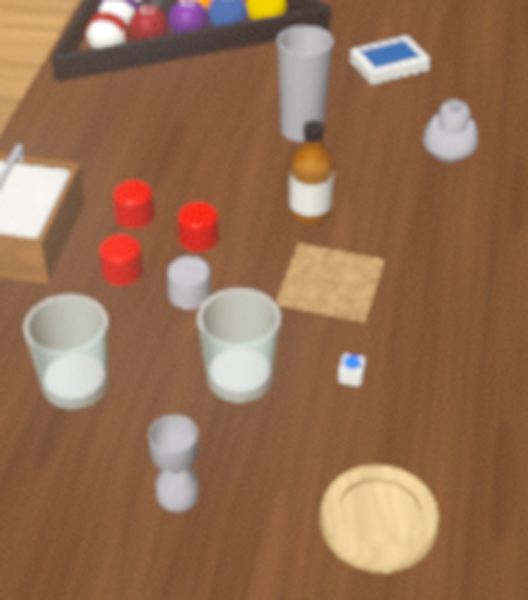

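```bash
cat >> h.py <<'E'
def ray(i,u,v):
    d=R.from_quat(i['attitude']).apply([(u-i['cx'])/i['fx'],-(v-i['cy'])/i['fy'],-1.]); return i['origin'],d
def onz(i,u,v,z):
    o,d=ray(i,u,v); return (o+d*(z-o[2])/d[2])[:2]
def blobs(im,box,kind):
    x0,y0,x1,y1=box; c=im[y0:y1,x0:x1]; hsv=cv2.cvtColor(c,cv2.COLOR_RGB2HSV)
    m=(hsv[...,1]<60)&(hsv[...,2]>70) if kind=='steel' else (hsv[...,0]<30)&(hsv[...,1]>50)&(hsv[...,2]>kind)
    n,l,s,ce=cv2.connectedComponentsWithStats(m.astype('uint8')); k=1+np.argmax(s[1:,4])
    return (l==k).astype('uint8'),s[k],ce[k]+[x0,y0]
E
python3 - <<'E'
from h import *
A=r.camera_info('scene');B=r.camera_info('side')
sa=lambda u,v:(85+u/2.75-.3,130+v/2.75-.3); sb=lambda u,v:(150+u/2.4-.3,70+v/2.4-.3)
P=dict(tin=(.130,(71,199),(305,43)),strainer=(.066,(93,76),(455,109)),cap=(.038,(465,264),(189,271)),jig=(.088,(735,145),(173,440)),
 stand=(.02,(665,37),(380,515)),tumb=(.088,(566,146),(239,325)),spare=(.088,(657,286),(67,331)),bit=(.125,(261,138),(313,128)),coaster=(.008,(391,160),(331,282)))
for k,(z,a,b) in P.items(): print(k,onz(A,*sa(*a),z).round(4),onz(B,*sb(*b),z).round(4))
im={n:cv2.cvtColor(cv2.imread(f'pics/{n}0.png'),cv2.COLOR_BGR2RGB) for n in('scene','side')}
print('shot',onz(A,413,168,.058),onz(B,213,335,.058))
for n,i,bx in(('scene',A,[(205,168,250,210,150),(300,125,350,165,170)]),('side',B,[(262,168,312,208,140),(278,258,338,312,150)])):
  for b in bx:
    m,s,c=blobs(im[n],b[:4],b[4]); print(n,s,c)
    for z in(.008,.02): print(onz(i,*c,z).round(4))
    if b[4]<160:
        q=cv2.boxPoints(cv2.minAreaRect(cv2.findNonZero(m)))+b[:2]; print(q.tolist(),[onz(i,*p,.008).round(3).tolist() for p in q])
E
```

```text
tin [ 0.5721 -0.2949] [ 0.5717 -0.2892]
strainer [ 0.3852 -0.2829] [ 0.3849 -0.2806]
cap [0.6439 0.0287] [0.6411 0.0323]
jig [0.5972 0.2886] [0.5894 0.2981]
stand [0.4046 0.2872] [0.404  0.2928]
tumb [0.5687 0.137 ] [0.5616 0.1494]
spare [0.7267 0.1776] [0.7207 0.1888]
bit [ 0.5351 -0.1318] [ 0.5359 -0.1281]
coaster [ 0.496  -0.0149] [ 0.4933 -0.0117]
shot [0.56260272 0.47400878] [0.56512909 0.4691413 ]
scene [   2    4   40   33 1139] [226.44161545 188.03424056]
[ 0.4963 -0.0161]
[ 0.505  -0.0171]
[[206.61525511741638, 174.19077968597412], [244.0953826904297, 171.1923704147339], [246.53099822998047, 201.63752365112305], [209.0508689880371, 204.63593292236328]] [[0.44, -0.061], [0.449, 0.041], [0.55, 0.028], [0.54, -0.069]]
scene [  9   5  37  32 847] [327.0188902  145.42502952]
[0.4033 0.2907]
[0.413  0.2863]
side [   0    0   49   40 1305] [287.25900383 187.29808429]
[ 0.4941 -0.0111]
[0.4927 0.0016]
[[262.0, 168.0], [310.0, 168.0], [310.0, 207.0], [262.0, 207.0]] [[0.573, -0.074], [0.444, -0.099], [0.427, 0.049], [0.546, 0.073]]
side [   5    5   51   47 1883] [307.57939458 285.48327138]
[0.4047 0.2875]
[0.4046 0.2961]
[[283.0, 263.0], [333.0, 263.0], [333.0, 309.0], [283.0, 309.0]] [[0.466, 0.237], [0.356, 0.216], [0.346, 0.336], [0.448, 0.356]]
```

>>> {"op": "arm_command", "data": {"moves": [0,0,0,7.11,0,0,0,7.11,0,0,0,7.11,0,0,0,7.11,0,0,0,7.11,0,0,0,7.11,0,0,0,7.11,0,0,0,7.11,0,0,0,7.11,0,0,0,7.11], "fingers": 100}}

```text
time: 0.98
ee_pos: [0.2023, 0.5912, 0.2222]
eef_rot: [0.709, 0.705, -0.0, 0.0]
ft_force: [-0.9, 0.3, -0.1]
width: 0.087
grip_force: 0.0
```

Run:
```python
from h import *
s=r.read_state(); q=R.from_quat(s['eef_rot']).as_matrix(); print(s['time'],s['ee_pos'],q.round(3),s['joint_positions'].round(2))
i=r.camera_info('wrist'); print(i['origin']-s['ee_pos'],R.from_quat(i['attitude']).as_matrix().round(2))
A=r.camera_info('scene')
for p in((219,235),(252,256),(213,267)):print(onz(A,*p,.038))
print('cards',onz(A,54,210,.018),'chalk',onz(A,271,167,.02))
```

```text
0.9833 [0.20230381 0.59119189 0.22223488] [[ 0.006  1.    -0.   ]
 [ 1.    -0.006 -0.001]
 [-0.001 -0.    -1.   ]] [-1.39  0.33  0.1   1.47 -0.03  1.35 -1.3 ]
[0.000756   0.08154711 0.16175399] [[ 1.    0.01  0.  ]
 [-0.01  0.96  0.3 ]
 [ 0.   -0.3   0.96]]
[ 0.65347172 -0.05957807]
[0.72545261 0.00801701]
[ 0.7359717  -0.08681151]
cards [ 0.48717729 -0.45970154] chalk [0.45845122 0.11390423]
```

>>> {"op": "arm_command", "data": {"moves": [-3.2,2.5,-0.3,0,-3.2,2.5,-0.3,0,-3.2,2.5,-0.3,0,-3.2,2.5,-0.3,0,-3.2,2.5,-0.3,0,-3.2,2.5,-0.3,0,-3.2,2.5,-0.3,0,-3.2,2.5,-0.3,0,-3.2,2.5,-0.3,0,-3.2,2.5,-0.3,0,-3.2,2.5,-0.3,0,-3.2,2.5,-0.3,0]}}

```text
time: 1.98
ee_pos: [0.5032, 0.2056, 0.2588]
eef_rot: [0.707, 0.707, 0.0, -0.0]
ft_force: [1.1, 0.1, -0.8]
width: 0.0872
grip_force: 0.0
```

>>> {"op": "arm_command", "data": {"moves": [-4,0.7,0,0,-4,0.7,0,0,-4,0.7,0,0,-4,0.7,0,0,-4,0.7,0,0,-4,0.7,0,0,-4,0.7,0,0,-4,0.7,0,0,-4,0.7,0,0,-4,0.7,0,0,-4,0.7,0,0,-4,0.7,0,0]}}

```text
time: 2.98
ee_pos: [0.5866, -0.2742, 0.2582]
eef_rot: [0.707, 0.707, 0.0, -0.0]
ft_force: [1.0, 1.0, 0.5]
width: 0.0869
grip_force: 0.0
```

Run:
```python
from h import *
print(r.read_state()['ee_pos'])
im,i=snap('wrist','w1')
```

```text
[ 0.58657254 -0.27422429  0.25824416]
```

View pics/w1.png

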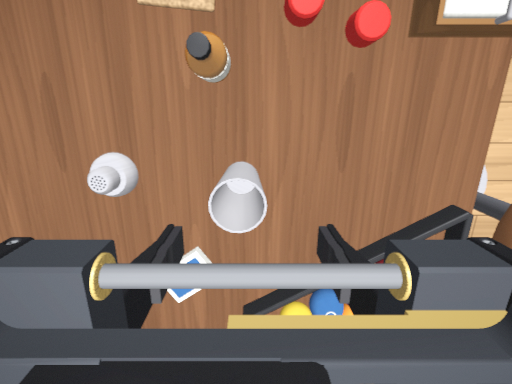

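The wrist view shows the tin's rim as an ellipse centred at (237,206) and the strainer's perforated top at (99,182).

Run:
```python
from h import *
i=r.camera_info('wrist');im=cv2.cvtColor(cv2.imread('pics/w1.png'),cv2.COLOR_BGR2RGB)
for p in((237.5,206),(209,206),(266.5,206),(237.5,232)):print('tin',onz(i,*p,.13))
print('str',onz(i,99,182,.066),'bit',onz(i,198,46,.125))
m,s,c=blobs(im,(75,140,150,210),'steel');print(s,c,'flange approx',onz(i,*c,.03))
m,s,c=blobs(im,(200,150,280,240),'steel');print(s)
```

```text
tin [ 0.57007572 -0.30652197]
tin [ 0.53833654 -0.30624226]
tin [ 0.60235992 -0.30680648]
tin [ 0.56934623 -0.33825312]
str [ 0.38397644 -0.2944326 ] bit [ 0.53577401 -0.14533069]
[  12   12   52   45 1812] [112.37582781 174.62527594] flange approx [ 0.3847139  -0.29308441]
[   8   11   60   72 3178]
```

Run:
```python
from h import *
print(r.read_state()['ee_pos'])
im,i=snap('wrist','w2');print(r.read_state()['ee_pos'])
m,s,c=blobs(im,(185,130,290,240),'steel');print(s)
m2,s2,c2=blobs(im,(65,130,150,220),'steel');print(s2,c2,'flange approx',onz(i,*c2,.03))
x0,y1=185+s[0],130+s[1]+s[3]-1
print('rim', onz(i,x0+s[2]/2-.5,y1,.13)+[0,.033], onz(i,x0,y1-26,.13), onz(i,x0+s[2]-1,y1-26,.13))
```

```text
[ 0.58420939 -0.28345055  0.25734677]
[ 0.5840016  -0.28061796  0.25746396]
[  25   25   60   71 3177]
[  23   16   52   45 1833] [113.45499182 168.87234043] flange approx [ 0.38761705 -0.28461806]
rim [ 0.57182386 -0.29653831] [ 0.53988493 -0.29803264] [ 0.60505039 -0.29860999]
```

>>> {"op": "arm_command", "data": {"moves": [-0.7,-0.6,0,0,-0.6,-0.6,0,0,0,0,0,0,0,0,0,0,0,0,0,0]}}

```text
time: 3.5
ee_pos: [0.5749, -0.2843, 0.2588]
eef_rot: [0.706, 0.708, 0.001, -0.0]
ft_force: [0.2, 0.5, 0.4]
width: 0.087
grip_force: 0.0
```

```bash
cat >> h.py <<'E'
def rim(box,z,rad,rows):
    im,i=snap('wrist','t%d'%(r.read_state()['time']*100))
    m,s,c=blobs(im,box,'steel'); x0=box[0]+s[0]; yb=box[1]+s[1]+s[3]-1; xs=x0+s[2]-1
    print('ee',r.read_state()['ee_pos'].round(4),'box',x0,xs,box[1]+s[1],yb,'near',(onz(i,(x0+xs)/2,yb,z)+[0,rad]).round(4),'L',onz(i,x0,yb-rows,z).round(4),'R',onz(i,xs,yb-rows,z).round(4))
    return im,i
E
python3 - <<'E'
from h import *
rim((185,130,290,245),.13,.033,26)
E
```

```text
ee [ 0.575  -0.2843  0.2588] box 218 277 155 224 near [ 0.5724 -0.2961] L [ 0.5398 -0.2979] R [ 0.6052 -0.2979]
```

>>> {"op": "arm_command", "data": {"moves": [-0.6,-0.2,2,0,-0.6,-0.1,2,0,0,0,3,0,0,0,3,0,0,0,3,0,0,0,3,0,0,0,2,0,0,0,0.6,0,0,0,0,0,0,0,0,0]}}

```text
time: 4.38
ee_pos: [0.5722, -0.2976, 0.0737]
eef_rot: [0.707, 0.707, 0.0, 0.001]
ft_force: [-0.5, -0.2, 0.4]
width: 0.0872
grip_force: 0.0
```

>>> {"op": "arm_command", "data": {"moves": [0,0,0,0,0,0,0,0,0,0,0,0,0,0,0,0,0,0,0,0,0,0,0,0], "fingers": 0, "squeeze": 20}}

```text
time: 4.88
ee_pos: [0.5719, -0.2978, 0.0731]
eef_rot: [0.707, 0.707, 0.0, 0.001]
ft_force: [0.4, 0.8, 3.8]
width: 0.0641
grip_force: 19.9
```

>>> {"op": "arm_command", "data": {"moves": [0,0,-1,0,0,0,-2,0,0,0,-3,0,0,0,-3,0,0,0,-3,0,0.5,0,-2,0,1.5,-0.3,-1.5,0,2.5,-0.7,-0.5,0,3.5,-1,0,0,3.5,-1,0,0,3.5,-1,0,0,3.5,-1,0,0]}}

```text
time: 5.88
ee_pos: [0.5204, -0.1114, 0.2328]
eef_rot: [0.707, 0.707, -0.0, -0.0]
ft_force: [0.8, 0.4, -1.2]
width: 0.0641
grip_force: 20.0
```

>>> {"op": "arm_command", "data": {"moves": [3.5,-1,0,0,3.5,-1,0,0,3.5,-1,0,0,3.5,-1,0,0,3.5,-1,0,0,3.5,-1,0,0,3.5,-1,0,0,3.5,-1,0,0,3,-1,0,0,2,-0.8,0,0,1,-0.5,0,0,0,0,0,0]}}

```text
time: 6.88
ee_pos: [0.4173, 0.229, 0.2326]
eef_rot: [0.706, 0.708, -0.0, -0.0]
ft_force: [0.2, -0.1, -1.0]
width: 0.0643
grip_force: 20.0
```

>>> {"op": "arm_command", "data": {"moves": [3,0,0,0,0,0,0,0,0,0,0,0,0,0,0,0]}}

```text
time: 7.22
ee_pos: [0.4192, 0.2555, 0.2326]
eef_rot: [0.708, 0.706, -0.0, 0.0]
ft_force: [-0.2, -0.6, -1.8]
width: 0.064
grip_force: 20.0
```

Run:
```python
from h import *
s=r.read_state();print(s['ee_pos'],s['joint_vel'].round(2),s['width'])
im,i=snap('wrist','w5');
```

```text
[0.41920133 0.25553221 0.23258707] [ 0.   -0.01  0.    0.   -0.   -0.   -0.  ] 0.06398563304905215
```

View pics/w5.png

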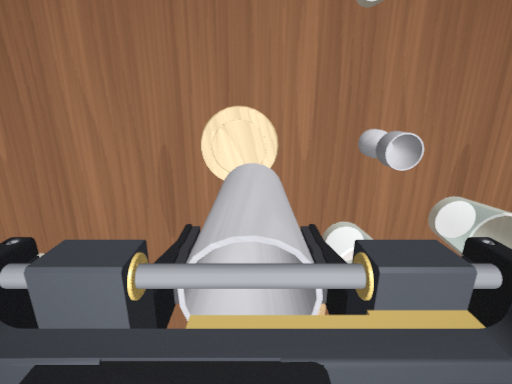

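The held tin hangs at the bottom of the wrist view. The stand is a disc at (240,146) spanning columns 201–278, and the jigger's rim is at (400,151).

Run:
```python
from h import *
i=r.camera_info('wrist');im=cv2.cvtColor(cv2.imread('pics/w5.png'),cv2.COLOR_BGR2RGB)
for z in(.012,.02):
  print(onz(i,201,145,z),onz(i,278.5,145,z),onz(i,239.8,107,z)-[0,.053])
print('jig',onz(i,400.5,151,.088))
m,s,c=blobs(im,(350,115,430,175),'steel');print(s,c, onz(i,350+s[0]+s[2]-1,151,.088))
print('tumb',onz(i,457,217,.005))
```

```text
[0.35219379 0.28863722] [0.45886578 0.28822327] [0.40632922 0.28534492]
[0.35360342 0.28965006] [0.45804386 0.28924476] [0.40660635 0.28531788]
jig [0.58671141 0.29078566]
[   8   14   67   42 2036] [392.30451866 147.71856582] [0.61281621 0.290684  ]
tumb [0.7336044  0.17768663]
```

>>> {"op": "arm_command", "data": {"moves": [1.5,-0.7,0,0,1.5,-0.6,0,0,0,0,2,0,0,0,3,0,0,0,3,0,0,0,2,0,0,0,1.5,0,0,0,0,0,0,0,0,0,0,0,0,0]}}

```text
time: 8.1
ee_pos: [0.4063, 0.2872, 0.1188]
eef_rot: [0.707, 0.707, 0.001, 0.0]
ft_force: [0.1, 0.0, -1.1]
width: 0.0645
grip_force: 20.0
```

Good (the clearance is 8 mm). Lower the remaining 37 mm and release.

>>> {"op": "arm_command", "data": {"moves": [0,0,1,0,0,0,1,0,0,0,0.8,0,0,0,0.5,0,0,0,0.3,0,0,0,0.2,0,0,0,0,0,0,0,0,0]}}

```text
time: 8.77
ee_pos: [0.4071, 0.2872, 0.0811]
eef_rot: [0.707, 0.707, 0.001, 0.0]
ft_force: [-2.1, -6.0, 18.7]
width: 0.0637
grip_force: 19.6
```

>>> {"op": "arm_command", "data": {"moves": [0,0,0,0,0,0,0,0,0,0,0,0,0,0,0,0,0,0,0,0], "fingers": 100}}

```text
time: 9.18
ee_pos: [0.4052, 0.2874, 0.0792]
eef_rot: [0.707, 0.707, -0.0, -0.0]
ft_force: [0.3, 0.8, 0.1]
width: 0.0848
grip_force: 0.0
```

>>> {"op": "arm_command", "data": {"moves": [0,0,-1,0,0,0,-2,0,0,0,-3,0,0,0,-3,0,0,0,-3,0,0,0,-2,0,0,0,-1,0,0,0,0,0,0,0,0,0,0,0,0,0]}}

```text
time: 10.02
ee_pos: [0.4048, 0.2869, 0.228]
eef_rot: [0.707, 0.707, -0.001, -0.0]
ft_force: [0.0, 0.4, -0.1]
width: 0.087
grip_force: 0.0
```

Run:
```python
from h import *
snap('wrist','w6'); rim((150,130,360,330),.138,.033,30)
```

```text
ee [0.4048 0.2869 0.228 ] box 212 284 132 236 near [0.4028 0.2786] L [0.368  0.2776] R [0.4378 0.2775]
```

View pics/w6.png

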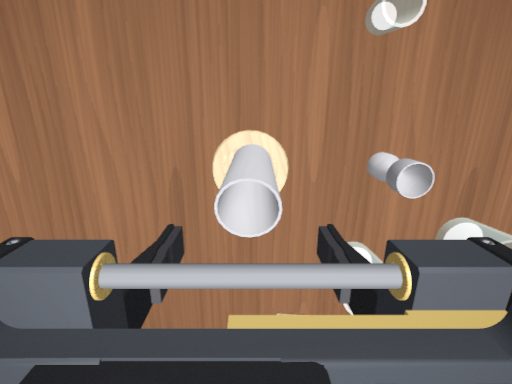

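Run:
```python
from h import *
i=r.camera_info('wrist');print(i['origin'])
print('stand',onz(i,213,165,.02),onz(i,288,165,.02),onz(i,250,131,.02)-[0,.053])
print('rim',onz(i,248.5,236,.138)+[0,.033],onz(i,248.5,180,.138)-[0,.033],onz(i,215,206,.138),onz(i,282,206,.138))
for n in('scene','side'):
  im,j=snap(n,n+'2')
  b=(290,80,360,170) if n=='scene' else (270,200,345,320)
  cv2.imwrite(f'pics/{n}2c.png',cv2.resize(im[b[1]:b[3],b[0]:b[2],::-1],None,fx=5,fy=5))
a=cv2.imread('pics/scene2c.png');b=cv2.imread('pics/side2c.png');h=max(a.shape[0],b.shape[0])
c=np.zeros((600,a.shape[1]+b.shape[1],3),'uint8');c[:a.shape[0],:a.shape[1]]=a;c[:b.shape[0],a.shape[1]:]=b[:600];cv2.imwrite('pics/c2.png',c)
```

```text
[0.40534432 0.36865202 0.38969489]
stand [0.35446171 0.29411919] [0.45646289 0.2940118 ] [0.40484986 0.28631113]
rim [0.40336766 0.27855056] [0.40353685 0.27054474] [0.3709825  0.27757043] [0.43592921 0.2775148 ]
```

View pics/c2.png

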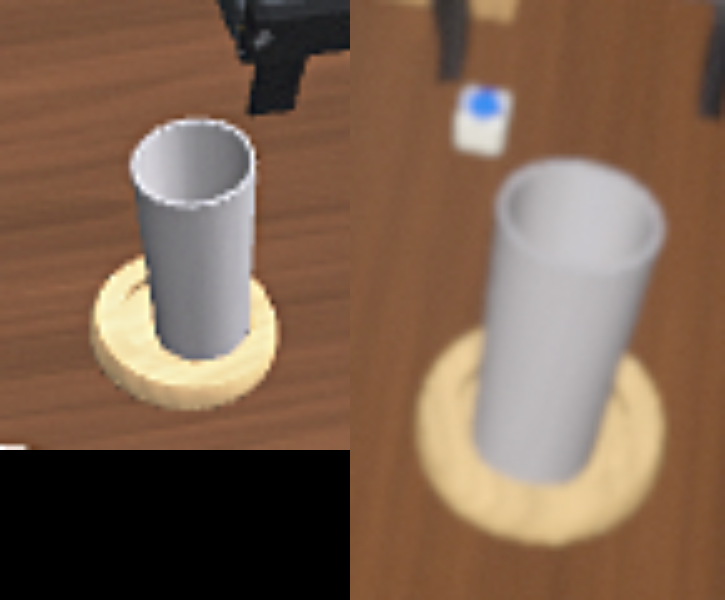

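```bash
cat >> h.py <<'E'
def proj(i,p):
    d=R.from_quat(i['attitude']).inv().apply(np.array(p)-i['origin']); return np.array([i['cx']-i['fx']*d[0]/d[2],i['cy']+i['fy']*d[1]/d[2]])
E
python3 - <<'E'
from h import *
for n,o in(('scene',(290,80)),('side',(270,200))):
  i=r.camera_info(n)
  for y in(.28,.2875,.295): 
    a=(proj(i,(.4045,y,.008))-o)*5; b=(proj(i,(.4045,y,.138))-o)*5; print(n,y,a.round(),b.round())
  print('stand top',((proj(i,(.4055,.2875,.02))-o)*5).round())
  k=-350*(n=='side')
  for p in ((193,163),) if n=='scene' else ((580,215),): print('rim',onz(i,o[0]+(p[0]+k)/5,o[1]+p[1]/5,.138))
  for p in ((202,357),) if n=='scene' else ((535,481),): print('foot front',onz(i,o[0]+(p[0]+k)/5,o[1]+p[1]/5,.009))
i=r.camera_info('wrist')
E
```

```text
scene 0.28 [168. 331.] [198. 170.]
scene 0.2875 [180. 329.] [212. 168.]
scene 0.295 [193. 328.] [225. 166.]
stand top [183. 317.]
rim [0.39922943 0.2787978 ]
foot front [0.42739006 0.293517  ]
side 0.28 [190. 413.] [215. 221.]
side 0.2875 [188. 427.] [213. 235.]
side 0.295 [186. 442.] [210. 250.]
stand top [188. 411.]
rim [0.39884712 0.27574102]
foot front [0.40264793 0.31576605]
```

The crop shows the tin leaning. Its rim is near y = 0.277 and its foot near y = 0.300, so the foot's +y edge is perched on the ring of the stand. I'll regrip, shift it and set it down again.

>>> {"op": "arm_command", "data": {"moves": [-0.5,0,2,0,0,0,3,0,0,0,3,0,0,0,3,0,0,0,2,0,0,0,1,0,0,0,0,0,0,0,0,0]}}

```text
time: 10.88
ee_pos: [0.4056, 0.2824, 0.0899]
eef_rot: [0.707, 0.707, -0.0, 0.0]
ft_force: [-0.1, 0.1, 0.1]
width: 0.0874
grip_force: 0.0
```

>>> {"op": "arm_command", "data": {"moves": [0,0,0,0,0,0,0,0,0,0,0,0,0,0,0,0,0,0,0,0,0,0,0,0], "fingers": 0, "squeeze": 12}}

```text
time: 11.38
ee_pos: [0.4058, 0.2826, 0.0901]
eef_rot: [0.707, 0.707, 0.001, -0.0]
ft_force: [0.2, -0.6, 3.5]
width: 0.0646
grip_force: 11.8
```

>>> {"op": "arm_command", "data": {"moves": [0,0,-0.5,0,0,0,-0.5,0,0,0,-0.5,0,0,0,-0.5,0,0,0,0,0,0,0,0,0]}}

```text
time: 11.88
ee_pos: [0.4056, 0.2825, 0.1099]
eef_rot: [0.707, 0.707, 0.0, -0.0]
ft_force: [-0.7, 0.1, -1.1]
width: 0.0646
grip_force: 11.9
```

Run:
```python
from h import *
for n in('scene','side'):
  im,j=snap(n,n+'3')
  b=(290,80,360,170) if n=='scene' else (270,200,345,320)
  cv2.imwrite(f'pics/{n}3c.png',cv2.resize(im[b[1]:b[3],b[0]:b[2],::-1],None,fx=5,fy=5))
a=cv2.imread('pics/scene3c.png');b=cv2.imread('pics/side3c.png')
c=np.zeros((600,a.shape[1]+b.shape[1],3),'uint8');c[:a.shape[0],:a.shape[1]]=a;c[:b.shape[0],a.shape[1]:]=b[:600];cv2.imwrite('pics/c3.png',c)
```

```text
(no output)
```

View pics/c3.png

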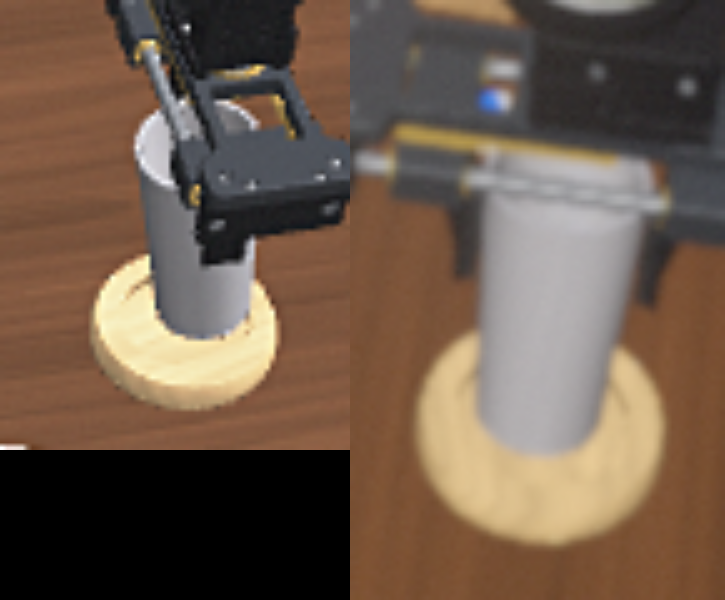

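>>> {"op": "arm_command", "data": {"moves": [-0.4,0,0,0,-0.4,0,0,0,-0.3,0,0,0,0,0,0,0,0,0,0.6,0,0,0,0.5,0,0,0,0.5,0,0,0,0.3,0,0,0,0,0,0,0,0,0]}}

```text
time: 12.82
ee_pos: [0.4053, 0.2714, 0.0903]
eef_rot: [0.707, 0.707, -0.0, 0.0]
ft_force: [0.1, -0.2, -1.3]
width: 0.0648
grip_force: 11.9
```

>>> {"op": "arm_command", "data": {"moves": [0,0,0.2,0,0,0,0.2,0,0,0,0.2,0,0,0,0,0,0,0,0,0], "squeeze": 4}}

```text
time: 13.23
ee_pos: [0.4058, 0.2716, 0.0849]
eef_rot: [0.707, 0.707, 0.0, 0.0]
ft_force: [0.9, -0.1, 3.3]
width: 0.0642
grip_force: 3.9
```

>>> {"op": "arm_command", "data": {"moves": [0,0,0,0,0,0,0,0,0,0,0,0,0,0,0,0,0,0,0,0,0,0,0,0], "fingers": 100}}

```text
time: 13.73
ee_pos: [0.4053, 0.2713, 0.0844]
eef_rot: [0.707, 0.707, -0.0, -0.0]
ft_force: [-0.4, -0.2, 0.9]
width: 0.0861
grip_force: 0.0
```

>>> {"op": "arm_command", "data": {"moves": [0,0,-1,0,0,0,-2,0,0,0,-3,0,0,0,-3,0,0,0,-3,0,0,0,-2,0,0,0,0,0,0,0,0,0]}}

```text
time: 14.4
ee_pos: [0.4059, 0.2717, 0.2261]
eef_rot: [0.707, 0.707, 0.001, -0.0]
ft_force: [0.4, 0.1, -0.7]
width: 0.087
grip_force: 0.0
```

Run:
```python
from h import *
for n in('scene','side'):
  im,j=snap(n,n+'4')
  b=(290,80,360,170) if n=='scene' else (270,200,345,320)
  cv2.imwrite(f'pics/{n}4c.png',cv2.resize(im[b[1]:b[3],b[0]:b[2],::-1],None,fx=5,fy=5))
a=cv2.imread('pics/scene4c.png');b=cv2.imread('pics/side4c.png')
c=np.zeros((600,a.shape[1]+b.shape[1],3),'uint8');c[:a.shape[0],:a.shape[1]]=a;c[:b.shape[0],a.shape[1]:]=b[:600];cv2.imwrite('pics/c4.png',c)
im,i=rim((150,130,360,330),.138,.033,30)
```

```text
ee [0.405  0.271  0.2237] box 150 359 259 303 near [0.4099 0.1858] L [0.3019 0.1899] R [0.5177 0.1897]
```

View pics/c4.png

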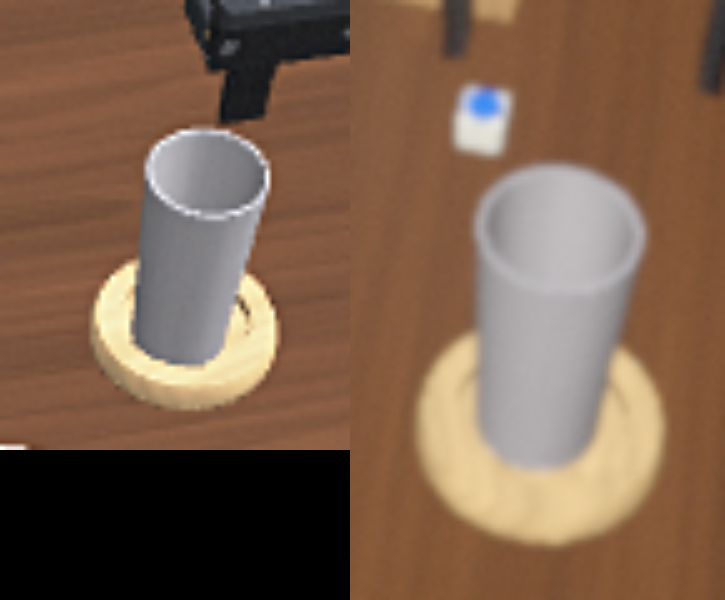

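The crop shows the tin upright with its foot down in the well. Its rim is centred at about (208,172) in the scene crop and (210,229) in the side crop.

Run:
```python
from h import *
A=r.camera_info('scene');B=r.camera_info('side')
print('rim',onz(A,290+207/5,80+172/5,.138),onz(B,270+210/5,200+229/5,.138))
im,i=rim((185,130,320,250),.138,.033,30)
hsv=cv2.cvtColor(im,cv2.COLOR_RGB2HSV); m=((hsv[...,1]<50)&(hsv[...,2]>90)).astype('uint8')
for y in range(150,252,8): 
  x=np.flatnonzero(m[y,185:330])+185; print(y,x.min() if len(x) else 0,x.max() if len(x) else 0)
```

```text
rim [0.40694798 0.28421523] [0.40585774 0.28448924]
ee [0.405  0.2709 0.2236] box 213 287 130 219 near [0.4051 0.2829] L [0.3705 0.2802] R [0.4397 0.2801]
150 231 276
158 229 274
166 223 280
174 219 284
182 217 286
190 217 286
198 219 284
206 224 279
214 233 269
222 0 0
230 0 0
238 0 0
246 0 0
```

>>> {"op": "arm_command", "data": {"moves": [-1.5,0.3,0,0,-3,0.6,0,0,-4,0.6,0,0,-4,0.6,0,0,-4,0.6,0,0,-4,0.3,0,0,-4,0,0,0,-4,-0.3,0,0,-4,-0.6,0,0,-4,-0.6,0,0,-4,-0.6,0,0,-4,-0.6,0,0]}}

```text
time: 15.6
ee_pos: [0.4068, -0.1761, 0.224]
eef_rot: [0.707, 0.707, 0.0, -0.001]
ft_force: [1.6, -0.4, 0.1]
width: 0.087
grip_force: 0.0
```

>>> {"op": "arm_command", "data": {"moves": [-3,-0.6,0,0,-3,-0.6,0,0,-2,-0.5,0,0,-1,0,0,0,0,0,0,0,0,0,0,0,0,0,0,0]}}

```text
time: 16.18
ee_pos: [0.3913, -0.2628, 0.2241]
eef_rot: [0.707, 0.707, -0.0, -0.0]
ft_force: [0.5, -0.1, -1.1]
width: 0.0872
grip_force: 0.0
```

Run:
```python
from h import *
s=r.read_state();print(s['ee_pos'],abs(s['joint_vel']).max())
im,i=snap('wrist','w8'); e=(proj(i,(.385,-.283,.03))).astype(int);print(e)
b=(max(e[0]-50,0),max(e[1]-50,0),e[0]+50,e[1]+50)
m,st,c=blobs(im,b,'steel');print(st,c)
el=cv2.fitEllipse(max(cv2.findContours(m,0,1)[0],key=len));print(el)
for z in(.02,.03):print(onz(i,*c,z))
cv2.imwrite('pics/w8c.png',cv2.resize(im[b[1]:b[3],b[0]:b[2],::-1],None,fx=5,fy=5))
```

```text
[ 0.39131135 -0.26277707  0.22410145] 0.0083314570614872
[245 187]
[  27   27   48   49 1818] [245.10946095 187.76677668]
((50.114784240722656, 50.78024673461914), (46.98480987548828, 47.45097732543945), 11.930219650268555)
[ 0.38467878 -0.28618662]
[ 0.38486818 -0.28332241]
```

View pics/w8c.png

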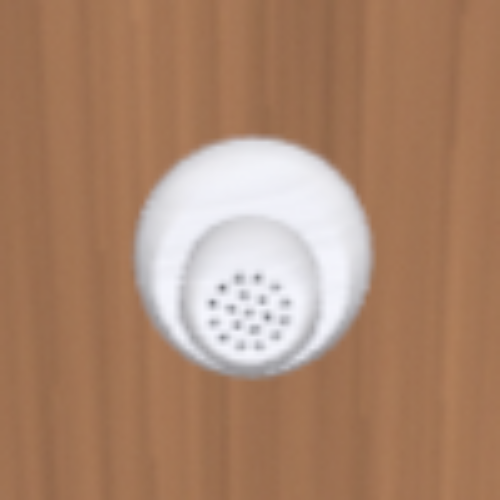

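The crop shows the strainer upright, its perforated top centred at crop (250,312) and its flange outline at crop (135–375, 137–378).

Run:
```python
from h import *
i=r.camera_info('wrist')
print(onz(i,195+250/5-.4,137+311/5-.4,.066),onz(i,195+254/5,137+137/5,.017)-[0,.033],onz(i,195+135/5,187,.017),onz(i,195+374/5,187,.017))
```

```text
[ 0.38508796 -0.28689658] [ 0.38597998 -0.28695825] [ 0.35275622 -0.28581029] [ 0.41920454 -0.2857993 ]
```

>>> {"op": "arm_command", "data": {"moves": [-1.2,-0.3,1,0,-1.2,-0.3,2,0,0,0,3,0,0,0,3,0,0,0,3,0,0,0,3,0,0,0,2,0,0,0,0.9,0,0,0,0,0,0,0,0,0]}}

```text
time: 17.07
ee_pos: [0.3857, -0.2875, 0.046]
eef_rot: [0.707, 0.707, -0.0, -0.0]
ft_force: [0.2, 0.0, -0.4]
width: 0.087
grip_force: 0.0
```

>>> {"op": "arm_command", "data": {"moves": [0,0,0,0,0,0,0,0,0,0,0,0,0,0,0,0,0,0,0,0,0,0,0,0,0,0,0,0,0,0,0,0], "fingers": 0, "squeeze": 25}}

```text
time: 17.73
ee_pos: [0.3854, -0.2876, 0.0455]
eef_rot: [0.707, 0.707, 0.0, -0.0]
ft_force: [-0.9, -0.0, -0.9]
width: 0.0418
grip_force: 0.0
```

Fingers are still closing; let them close, then lift.

>>> {"op": "arm_command", "data": {"moves": [0,0,0,0,0,0,0,0,0,0,0,0,0,0,0,0]}}

```text
time: 18.07
ee_pos: [0.3854, -0.2876, 0.0455]
eef_rot: [0.707, 0.707, -0.0, -0.0]
ft_force: [-1.1, 1.0, 0.8]
width: 0.0351
grip_force: 25.0
```

>>> {"op": "arm_command", "data": {"moves": [0,0,-0.5,0,0,0,-1,0,0,0,-2,0,0,0,-3,0,0,0,-3,0,0,0,-3,0,0,0,-3,0,0,0,-2,0,0,0,-1,0,0,0,-0.5,0,0,0,0,0]}}

```text
time: 18.98
ee_pos: [0.3856, -0.2876, 0.2358]
eef_rot: [0.707, 0.707, 0.001, 0.0]
ft_force: [-0.3, 0.1, -1.2]
width: 0.0351
grip_force: 25.0
```

>>> {"op": "arm_command", "data": {"moves": [1,0.5,0,0,2,0.8,0,0,3,1,0,0,3.5,1,0,0,4,1,0,0,4,0.7,0,0,4,0,0,0,4,0,0,0,4,0,0,0,4,0,0,0,4,-0.5,0,0,4,-0.5,0,0]}}

```text
time: 19.98
ee_pos: [0.4242, 0.1287, 0.2335]
eef_rot: [0.707, 0.707, -0.002, -0.001]
ft_force: [0.6, 0.4, -1.1]
width: 0.0348
grip_force: 25.0
```

>>> {"op": "arm_command", "data": {"moves": [4,-0.5,0,0,3.5,-0.5,0,0,3,-0.5,0,0,2.5,-0.5,0,0,1.5,0,0,0,0.8,0,0,0,0.3,0,0,0,0,0,0,0,0,0,0,0]}}

```text
time: 20.73
ee_pos: [0.4061, 0.2818, 0.2353]
eef_rot: [0.708, 0.706, -0.0, 0.0]
ft_force: [-0.5, 0.1, -1.2]
width: 0.0351
grip_force: 25.0
```

Run:
```python
from h import *
s=r.read_state();print(s['ee_pos'],abs(s['joint_vel']).max())
im,i=snap('wrist','w9')
a=cv2.resize(im[130:330,150:350,::-1],None,fx=2.5,fy=2.5)
im,j=snap('scene','s9'); b=cv2.resize(im[70:170,290:360,::-1],None,fx=5,fy=5)
cv2.imwrite('pics/c9.png',np.hstack([a,b]))
```

```text
[0.40609481 0.28178101 0.23528989] 0.012351864562513916
```

View pics/c9.png

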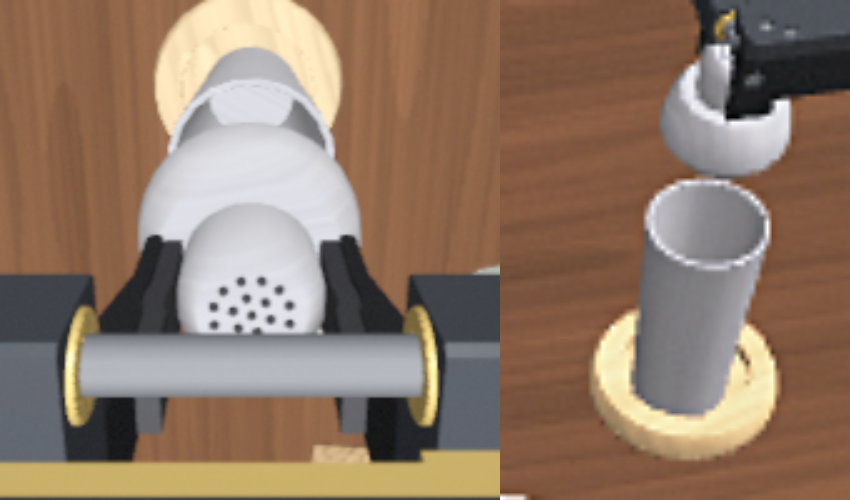

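Run:
```python
from h import *
i=r.camera_info('wrist'); z0=.1898
c=lambda p:((p-np.array([150,130]))*2.5).round(1)
for y in(.2828,):
  print('top',c(proj(i,(.406,y,z0+.066))),'flange far',c(proj(i,(.406,y+.033,z0+.016))),'L',c(proj(i,(.373,y,z0+.016))),'rim far',c(proj(i,(.406,.284+.033,.138))))
print('top meas',onz(i,150+251/2.5,130+305/2.5,z0+.066),'flange far meas',onz(i,150+248/2.5,130+122/2.5,z0+.016)-[0,.033],'rim',onz(i,150+251/2.5,130+80/2.5,.138)-[0,.033])
```

```text
top [249.3 311.2] flange far [248.9 119.8] L [139.3 227.1] rim far [249.1  73.5]
top meas [0.40640678 0.28439455] flange far meas [0.40573905 0.28215542] rim [0.40672909 0.2815189 ]
```

>>> {"op": "arm_command", "data": {"moves": [0.1,0,1,0,0,0,1.5,0,0,0,1.3,0,0,0,0.8,0,0,0,0.5,0,0,0,0.5,0,0,0,0.4,0,0,0,0.3,0,0,0,0,0,0,0,0,0]}}

```text
time: 21.67
ee_pos: [0.4056, 0.2845, 0.1728]
eef_rot: [0.707, 0.707, 0.0, -0.0]
ft_force: [-0.0, 0.3, -0.7]
width: 0.0351
grip_force: 25.0
```

>>> {"op": "arm_command", "data": {"moves": [0,0,0.2,0,0,0,0.2,0,0,0,0.1,0,0,0,0,0,0,0,0,0]}}

```text
time: 22.08
ee_pos: [0.4065, 0.2852, 0.1693]
eef_rot: [0.707, 0.707, 0.002, -0.0]
ft_force: [-0.5, -1.3, 10.3]
width: 0.0356
grip_force: 25.0
```

>>> {"op": "arm_command", "data": {"moves": [0,0,0,0,0,0,0,0,0,0,0,0,0,0,0,0,0,0,0,0,0,0,0,0,0,0,0,0], "fingers": 80}}

```text
time: 22.67
ee_pos: [0.4054, 0.2843, 0.1674]
eef_rot: [0.707, 0.707, -0.0, -0.0]
ft_force: [0.6, 0.2, -0.3]
width: 0.0677
grip_force: 0.0
```

>>> {"op": "arm_command", "data": {"moves": [0,0,-1,0,0,0,-2,0,0,0,-3,0,0,0,-2,0,0,0,-1,0,0,0,0,0,0,0,0,0]}}

```text
time: 23.25
ee_pos: [0.4053, 0.2844, 0.2572]
eef_rot: [0.707, 0.707, 0.0, -0.0]
ft_force: [0.4, -0.2, -0.1]
width: 0.0695
grip_force: 0.0
```

Run:
```python
from h import *
s=r.read_state();print(s['ee_pos'],abs(s['joint_vel']).max())
im,i=snap('wrist','w10')
a=cv2.resize(im[130:330,150:350,::-1],None,fx=2,fy=2)
im,j=snap('scene','s10'); b=cv2.resize(im[80:160,290:360,::-1],None,fx=5,fy=5)
im,k=snap('side','d10'); d=cv2.resize(im[195:315,275:335,::-1],(200,400))
cv2.imwrite('pics/c10.png',np.hstack([a,b,d]))
z0=.124
print('top',((proj(i,(.4065,.285,z0+.066))-[150,130])*2).round(1),((proj(j,(.4065,.285,z0+.066))-[290,80])*5).round(1))
print('flangeC',((proj(i,(.4065,.285,z0+.014))-[150,130])*2).round(1),((proj(j,(.4065,.285,z0+.014))-[290,80])*5).round(1))
```

```text
[0.40533236 0.28435234 0.25723946] 0.029842906572669154
top [202.1 148.6] [222.1  98.8]
flangeC [201.7 115.9] [208.2 171.2]
```

View pics/c10.png

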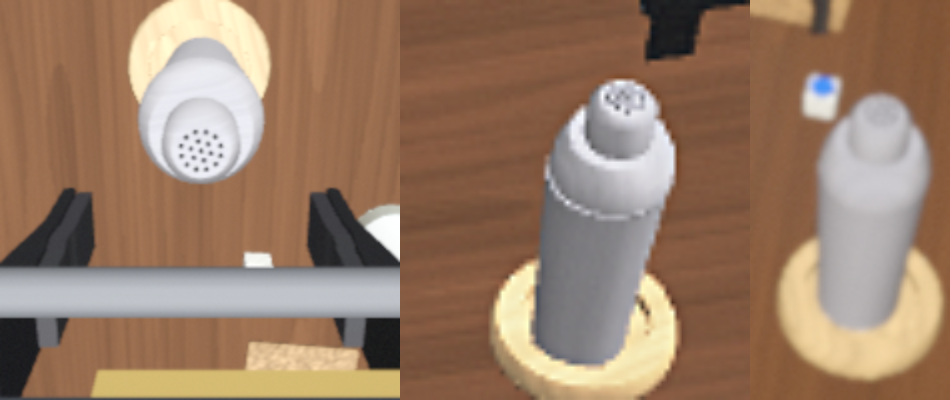

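The strainer is seated with an even seam, and its perforated top is at (201,149) in the crop, 1 px from the predicted spot. Next is the cap.

>>> {"op": "arm_command", "data": {"moves": [-1.2,1.2,0,0,-2.6,2.6,0,0,-2.7,2.7,0,0,-2.7,2.7,0,0,-2.7,2.7,0,0,-2.7,2.7,0,0,-2.7,2.7,0,0,-2.6,2.6,0,0,-2,2,0.5,0,-1.4,1.4,1.5,0,-0.6,0.6,1.5,0,0,0,1.5,0]}}

```text
time: 24.4
ee_pos: [0.6447, 0.043, 0.205]
eef_rot: [0.708, 0.706, -0.001, -0.0]
ft_force: [-0.3, -0.3, -1.2]
width: 0.0694
grip_force: 0.0
```

>>> {"op": "arm_command", "data": {"moves": [0,0,0.5,0,0,0,0,0,0,0,0,0,0,0,0,0]}}

```text
time: 24.73
ee_pos: [0.6445, 0.0462, 0.2034]
eef_rot: [0.707, 0.708, 0.001, 0.0]
ft_force: [0.9, 0.8, 0.5]
width: 0.0696
grip_force: 0.0
```

Run:
```python
from h import *
s=r.read_state();print(s['ee_pos'],abs(s['joint_vel']).max())
im,i=snap('wrist','w11'); e=proj(i,(.6425,.03,.03)).astype(int);print(e)
b=(max(e[0]-50,0),max(e[1]-50,0),e[0]+50,e[1]+50)
m,st,c=blobs(im,b,'steel');x0,y0=b[0]+st[0],b[1]+st[1];x1,y1=x0+st[2]-1,y0+st[3]-1;print(st,c,x0,x1,y0,y1)
print('mid',onz(i,*c,.022),'near top',onz(i,(x0+x1)/2,y1+.5,.038)+[0,.0225],'L',onz(i,x0-.5,c[1],.025),'R',onz(i,x1+.5,c[1],.025),'far bottom',onz(i,c[0],y0-.5,.002)-[0,.0235])
hsv=cv2.cvtColor(im,cv2.COLOR_RGB2HSV);rm=((hsv[...,1]>150)&(hsv[...,2]>120)&((hsv[...,0]<5)|(hsv[...,0]>174))).astype('uint8')
n,l,S,C=cv2.connectedComponentsWithStats(rm)
print([(S[k,4],onz(i,*C[k],.022).round(3)) for k in range(1,n) if S[k,4]>150])
```

```text
[0.64449022 0.04623047 0.20339398] 0.005964773858995251
[248 189]
[  33   30   36   40 1171] [248.20751494 188.77796755] 231 266 169 208
mid [0.64263935 0.02798342] near top [0.64303858 0.02919601] L [0.61991716 0.02886884] R [0.66614945 0.02883863] far bottom [0.64259328 0.02698646]
[(np.int32(1159), array([0.725, 0.007])), (np.int32(904), array([ 0.654, -0.058]))]
```

>>> {"op": "arm_command", "data": {"moves": [-0.9,-0.1,1,0,-0.9,-0.1,2,0,0,0,3,0,0,0,3,0,0,0,3,0,0,0,3,0,0,0,2,0,0,0,1.5,0,0,0,0.9,0,0,0,0,0,0,0,0,0], "fingers": 75}}

```text
time: 25.7
ee_pos: [0.6426, 0.027, 0.0089]
eef_rot: [0.707, 0.707, 0.0, 0.0]
ft_force: [0.1, -0.1, -0.1]
width: 0.0652
grip_force: 0.0
```

>>> {"op": "arm_command", "data": {"moves": [0,0,0,0,0,0,0,0,0,0,0,0,0,0,0,0,0,0,0,0,0,0,0,0,0,0,0,0], "fingers": 0, "squeeze": 12}}

```text
time: 26.28
ee_pos: [0.6429, 0.0275, 0.0093]
eef_rot: [0.707, 0.707, 0.0, 0.0]
ft_force: [-0.7, 0.7, 6.4]
width: 0.0459
grip_force: 12.0
```

>>> {"op": "arm_command", "data": {"moves": [0,0,-0.5,0,0,0,-1.5,0,0,0,-3,0,0,0,-3.5,0,0,0,-3.5,0,0,0,-3.5,0,0,0,-3.5,0,0,0,-2.5,0,0.8,-0.7,-1.5,0,1.6,-1.5,-1,0,2.6,-2.4,0,0,2.7,-2.5,0,0]}}

```text
time: 27.28
ee_pos: [0.5703, 0.1046, 0.2482]
eef_rot: [0.708, 0.706, -0.0, 0.0]
ft_force: [0.8, 0.3, -0.2]
width: 0.0462
grip_force: 12.0
```

>>> {"op": "arm_command", "data": {"moves": [2.7,-2.5,0,0,2.7,-2.5,0,0,2.7,-2.5,0,0,2.7,-2.5,0,0,2.4,-2.2,0,0,2,-1.8,0,0,1.3,-1.2,0,0,0.9,-0.8,0,0,0.6,-0.5,0,0,0,0,0,0,0,0,0,0]}}

```text
time: 28.2
ee_pos: [0.4063, 0.284, 0.2482]
eef_rot: [0.707, 0.707, -0.0, 0.0]
ft_force: [0.4, -0.4, -1.2]
width: 0.0463
grip_force: 12.0
```

Run:
```python
from h import *
s=r.read_state();p=s['ee_pos'];print(p,abs(s['joint_vel']).max(),s['width'])
im,i=snap('wrist','w12')
print('expected cap far-top',proj(i,p+[0,.0235,.0287]), 'far-bottom',proj(i,p+[0,.0235,-.0093]),'strainer top',proj(i,(.406,.285,.19)))
hsv=cv2.cvtColor(im,cv2.COLOR_RGB2HSV)
u=int(proj(i,p)[0]);print(u,hsv[150:300:3,u].tolist())
```

```text
[0.40627307 0.28403645 0.24817613] 0.020395572138622944 0.04631843519442462
expected cap far-top [249.58437351 224.15246293] far-bottom [249.65324509 200.79267113] strainer top [249.42161297 207.43593302]
249 [[120, 4, 186], [128, 5, 187], [120, 4, 190], [128, 5, 195], [115, 7, 220], [115, 7, 230], [120, 8, 233], [116, 9, 233], [116, 9, 229], [116, 9, 234], [116, 9, 222], [128, 5, 207], [128, 5, 217], [120, 7, 223], [116, 8, 229], [116, 9, 230], [116, 9, 234], [116, 9, 232], [120, 5, 198], [128, 5, 199], [128, 5, 200], [120, 6, 201], [126, 6, 200], [128, 5, 201], [126, 6, 203], [116, 8, 232], [120, 8, 231], [120, 8, 236], [116, 9, 231], [116, 9, 230], [116, 9, 238], [116, 9, 234], [117, 10, 234], [117, 10, 235], [120, 9, 237], [116, 9, 235], [116, 9, 233], [116, 9, 230], [109, 17, 119], [110, 15, 152], [107, 13, 174], [110, 12, 187], [107, 12, 191], [108, 13, 193], [110, 12, 189], [109, 16, 173], [111, 15, 167], [120, 8, 234], [8, 26, 155], [12, 126, 142]]
```

>>> {"op": "arm_command", "data": {"moves": [0.1,0,1,0,0,0,1.5,0,0,0,1.5,0,0,0,1,0,0,0,0.7,0,0,0,0.6,0,0,0,0.4,0,0,0,0.3,0,0,0,0,0,0,0,0,0]}}

```text
time: 29.08
ee_pos: [0.4066, 0.2855, 0.1789]
eef_rot: [0.707, 0.707, 0.0, -0.0]
ft_force: [-0.6, -0.8, -0.7]
width: 0.0463
grip_force: 12.0
```

>>> {"op": "arm_command", "data": {"moves": [0,0,0.2,0,0,0,0.2,0,0,0,0,0,0,0,0,0]}}

```text
time: 29.42
ee_pos: [0.4064, 0.2854, 0.1745]
eef_rot: [0.707, 0.707, 0.0, -0.0]
ft_force: [-0.1, 0.2, -0.1]
width: 0.046
grip_force: 12.0
```

>>> {"op": "arm_command", "data": {"moves": [0,0,0.1,0,0,0,0.1,0,0,0,0,0,0,0,0,0]}}

```text
time: 29.75
ee_pos: [0.4067, 0.2857, 0.1733]
eef_rot: [0.707, 0.707, 0.001, -0.0]
ft_force: [-1.6, -0.8, 5.7]
width: 0.0464
grip_force: 12.0
```

>>> {"op": "arm_command", "data": {"moves": [0,0,0,0,0,0,0,0,0,0,0,0,0,0,0,0,0,0,0,0], "fingers": 80}}

```text
time: 30.17
ee_pos: [0.4063, 0.2853, 0.1724]
eef_rot: [0.707, 0.707, -0.0, -0.0]
ft_force: [-0.1, -0.3, 0.1]
width: 0.0675
grip_force: 0.0
```

>>> {"op": "arm_command", "data": {"moves": [0,0,-1,0,0,0,-2,0,0,0,-3,0,0,0,-2,0,0,0,-0.5,0,0,0,0,0,0,0,0,0]}}

```text
time: 30.75
ee_pos: [0.4063, 0.2853, 0.2573]
eef_rot: [0.707, 0.707, -0.0, -0.0]
ft_force: [0.1, -0.0, -0.7]
width: 0.0701
grip_force: 0.0
```

Run:
```python
from h import *
s=r.read_state();print(s['ee_pos'],abs(s['joint_vel']).max())
im,i=snap('wrist','w13'); e=proj(i,(.406,.285,.2));print(e)
hsv=cv2.cvtColor(im,cv2.COLOR_RGB2HSV);m=((hsv[...,1]<50)&(hsv[...,2]>90))
for y in range(int(e[1])-40,int(e[1])+30,5):
  x=np.flatnonzero(m[y,200:300])+200; print(y,(x.min(),x.max()) if len(x) else 0,end=' ')
for y,z in((.285-.0225,.202),(.285+.0225,.202),(.285,.202)): print('cap top near/far/c',proj(i,(.406,y,z)))
im,j=snap('side','d13');im2,k=snap('scene','s13')
d=cv2.resize(im[190:320,270:340,::-1],(323,600));b=cv2.resize(im2[60:165,290:360,::-1],(400,600))
cv2.imwrite('pics/c13.png',np.hstack([b,d]))
# jigger from both
for n,I,q in(('side',j,im),('scene',k,im2)):
  e=proj(I,(.588,.291,.045)).astype(int); m,st,c=blobs(q,(e[0]-22,e[1]-30,e[0]+22,e[1]+30),'steel'); print(n,e,st,c)
```

```text
[0.40631025 0.28529022 0.25730179] 0.0243464112818012
[249.40956356 209.2251137 ]
169 (np.int64(226), np.int64(276)) 174 (np.int64(223), np.int64(276)) 179 (np.int64(220), np.int64(278)) 184 (np.int64(219), np.int64(280)) 189 (np.int64(218), np.int64(280)) 194 (np.int64(218), np.int64(280)) 199 (np.int64(219), np.int64(279)) 204 (np.int64(221), np.int64(277)) 209 (np.int64(224), np.int64(276)) 214 (np.int64(225), np.int64(275)) 219 (np.int64(227), np.int64(273)) 224 (np.int64(231), np.int64(270)) 229 (np.int64(237), np.int64(263)) 234 0 cap top near/far/c [249.45525239 234.48996964]
cap top near/far/c [249.35298367 184.18611991]
cap top near/far/c [249.40558463 210.05943727]
side [224 263] [ 10  10  21  40 681] [222.3773862  261.71659325]
scene [348 189] [ 14  15  21  32 462] [349.88095238 188.98051948]
```

View pics/c13.png

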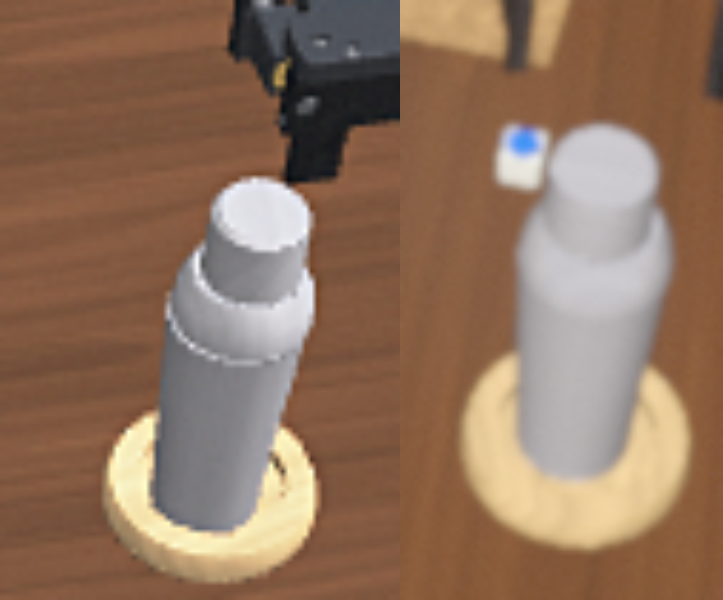

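The view shows the shaker assembled: the cap sits on the strainer's ledge and everything stands straight. Now the jigger.

>>> {"op": "arm_command", "data": {"moves": [0,1,0,0,0.2,2,0,0,0.3,3,0,0,0.3,3.5,0,0,0.3,3.5,0,0,0.3,2.5,1,0,0.1,1.5,1,0,0,0.9,1,0,0,0.3,0.5,0,0,0,0,0,0,0,0,0,0,0,0,0], "fingers": 85}}

```text
time: 31.9
ee_pos: [0.5879, 0.3008, 0.2235]
eef_rot: [0.707, 0.707, 0.001, -0.0]
ft_force: [-0.4, -0.2, -0.2]
width: 0.0743
grip_force: 0.0
```

Run:
```python
from h import *
s=r.read_state();print(s['ee_pos'],abs(s['joint_vel']).max())
im,i=snap('wrist','w14'); e=proj(i,(.588,.291,.06)).astype(int);print(e)
b=(e[0]-45,e[1]-55,e[0]+45,e[1]+50)
m,st,c=blobs(im,b,'steel');x0,y0=b[0]+st[0],b[1]+st[1];x1,y1=x0+st[2]-1,y0+st[3]-1;print(st,x0,x1,y0,y1)
for y in range(y0,y1+1,4):
  x=np.flatnonzero(m[y-b[1]])+b[0];print(y,x.min(),x.max(),end='; ')
near=onz(i,(x0+x1)/2,y1+.5,.088)+[0,.021];v=proj(i,(near[0],near[1],.088))[1]
print('near',near,'L',onz(i,x0-.5,v,.088),'R',onz(i,x1+.5,v,.088),'far foot',onz(i,(x0+x1)/2,y0-.5,.0)-[0,.019])
```

```text
[0.58789965 0.30081842 0.22352079] 0.005770891836850756
[249 186]
[  30   32   38   49 1432] 234 271 163 211
163 248 257; 167 242 262; 171 240 264; 175 239 265; 179 238 267; 183 236 269; 187 235 270; 191 234 271; 195 234 271; 199 235 270; 203 237 268; 207 241 265; 211 251 255; near [0.59108663 0.28969478] L [0.56959451 0.28971405] R [0.61249385 0.28967558] far foot [0.59185807 0.29008842]
```

>>> {"op": "arm_command", "data": {"moves": [-0.6,0.2,1,0,-0.5,0.1,2,0,0,0,3,0,0,0,3,0,0,0,3,0,0,0,2.5,0,0,0,1.5,0,0,0,0.7,0,0,0,0,0,0,0,0,0]}}

```text
time: 32.78
ee_pos: [0.5917, 0.2893, 0.0563]
eef_rot: [0.707, 0.707, 0.0, 0.0]
ft_force: [0.7, -0.0, 0.3]
width: 0.0739
grip_force: 0.0
```

>>> {"op": "arm_command", "data": {"moves": [0,0,0,0,0,0,0,0,0,0,0,0,0,0,0,0,0,0,0,0,0,0,0,0,0,0,0,0,0,0,0,0], "fingers": 0, "squeeze": 15}}

```text
time: 33.45
ee_pos: [0.5914, 0.2895, 0.0557]
eef_rot: [0.707, 0.707, 0.0, -0.0]
ft_force: [-0.1, -0.1, 1.7]
width: 0.0412
grip_force: 15.0
```

>>> {"op": "arm_command", "data": {"moves": [0,0,-1,0,0,0,-2,0,0,0,-3,0,0,0,-3,0,0,0,-3,0,0,0,-2,0,-0.5,-0.1,-1,0,-1.5,-0.5,0,0,-2.5,-0.8,0,0,-3,-1,0,0,-3,-1,0,0,-3,-1,0,0]}}

```text
time: 34.45
ee_pos: [0.5463, 0.1525, 0.2048]
eef_rot: [0.707, 0.707, -0.001, -0.0]
ft_force: [0.0, 0.2, 1.1]
width: 0.0415
grip_force: 15.0
```

>>> {"op": "arm_command", "data": {"moves": [-3,-1,0,0,-3,-1,0,0,-3,-1,0,0,-2.5,-0.8,0,0,-2,-0.6,0,0,-1.5,-0.5,0,0,-1,-0.3,0,0,-0.5,-0.1,0,0,-0.2,0,0,0,0,0,0,0,0,0,0,0,0,0,0,0]}}

```text
time: 35.45
ee_pos: [0.4947, -0.0116, 0.2054]
eef_rot: [0.707, 0.708, -0.0, -0.0]
ft_force: [-0.1, -0.2, -1.0]
width: 0.0415
grip_force: 15.0
```

Run:
```python
from h import *
s=r.read_state();print(s['ee_pos'],abs(s['joint_vel']).max(),s['width'])
im,i=snap('wrist','w15'); c=[proj(i,(.495+a*.05,-.0135+b*.05,.008)).round(1).tolist() for a,b in((-1,1),(1,1),(1,-1),(-1,-1))];print(c)
hsv=cv2.cvtColor(im,cv2.COLOR_RGB2HSV)
for y in range(int(c[0][1])-15,int(c[0][1])+45,5):
  print(y,[f'{h}/{a}/{v}' for h,a,v in hsv[y,195:305:10]])
```

```text
[ 0.49465241 -0.01164512  0.2053667 ] 0.003564684758548468 0.0415326548248001
[[211.0, 135.4], [289.2, 135.4], [286.1, 208.7], [214.0, 208.7]]
120 ['12/123/160', '12/121/156', '12/122/159', '12/125/161', '12/122/159', '12/121/147', '13/124/161', '12/124/160', '13/124/148', '12/123/156', '12/122/157']
125 ['12/123/160', '12/123/157', '12/121/158', '12/120/161', '12/125/159', '12/125/149', '12/121/162', '12/122/161', '12/125/147', '12/122/157', '13/119/159']
130 ['12/121/158', '12/122/157', '12/122/159', '12/122/161', '12/122/157', '11/125/155', '12/124/166', '12/122/161', '11/122/148', '13/123/157', '12/123/158']
135 ['12/124/158', '12/123/156', '13/116/162', '14/117/172', '12/124/156', '12/126/156', '12/124/166', '12/123/162', '13/126/146', '12/124/156', '12/122/159']
140 ['12/127/157', '12/124/156', '17/85/230', '17/84/225', '17/80/239', '17/82/235', '17/84/225', '17/81/245', '14/112/164', '12/123/155', '13/126/158']
145 ['12/127/151', '11/125/155', '17/85/232', '17/84/229', '17/82/237', '17/82/232', '17/85/222', '17/82/233', '17/84/228', '17/84/225', '12/123/159']
150 ['12/124/150'
[... 188 characters left out ...]
22', '17/81/247', '17/79/255', '17/85/227', '17/81/237', '17/83/231', '17/84/232', '12/125/157']
160 ['12/121/148', '12/124/156', '17/86/223', '17/80/247', '17/82/232', '17/80/241', '17/80/243', '17/80/245', '17/84/237', '17/85/228', '12/123/155']
165 ['12/122/150', '12/127/155', '17/79/245', '17/86/222', '18/80/246', '17/85/220', '17/85/224', '17/83/233', '17/83/234', '17/87/218', '12/123/156']
170 ['12/121/150', '12/125/157', '17/81/243', '17/84/228', '17/82/237', '17/87/220', '17/81/243', '17/83/234', '17/84/226', '17/85/222', '12/123/155']
175 ['12/124/150', '13/124/156', '17/78/251', '17/86/223', '17/79/246', '17/82/229', '16/87/213', '17/81/238', '17/83/233', '17/84/232', '12/124/154']
```

>>> {"op": "arm_command", "data": {"moves": [-0.2,0,1,0,-0.2,0,2,0,0,0,3,0,0,0,3,0,0,0,2,0,0,0,1.5,0,0,0,0.8,0,0,0,0.4,0,0,0,0.2,0,0,0,0.1,0,0,0,0,0,0,0,0,0]}}

```text
time: 36.5
ee_pos: [0.495, -0.0165, 0.0662]
eef_rot: [0.707, 0.707, 0.001, 0.0]
ft_force: [0.1, -0.5, -0.7]
width: 0.0411
grip_force: 15.0
```

>>> {"op": "arm_command", "data": {"moves": [0,0,0.1,0,0,0,0.1,0,0,0,0.1,0,0,0,0,0,0,0,0,0]}}

```text
time: 36.92
ee_pos: [0.495, -0.0165, 0.0635]
eef_rot: [0.707, 0.707, 0.001, 0.0]
ft_force: [-3.5, -0.2, 11.9]
width: 0.0414
grip_force: 15.0
```

>>> {"op": "arm_command", "data": {"moves": [0,0,0,0,0,0,0,0,0,0,0,0,0,0,0,0,0,0,0,0,0,0,0,0], "fingers": 85}}

```text
time: 37.42
ee_pos: [0.4944, -0.0166, 0.0625]
eef_rot: [0.707, 0.707, -0.0, -0.0]
ft_force: [0.6, -0.4, -0.2]
width: 0.071
grip_force: 0.0
```

>>> {"op": "arm_command", "data": {"moves": [0,0,-1,0,0,0,-2,0,0,0,-3,0,0,0,-3,0,0,0,-3,0,0,0,-2,0,0,0,-1,0,0,0,-0.5,0,0,0,0,0,0,0,0,0,0,0,0,0]}}

```text
time: 38.33
ee_pos: [0.4937, -0.0167, 0.2162]
eef_rot: [0.707, 0.707, -0.001, -0.001]
ft_force: [0.6, -0.0, 0.1]
width: 0.0738
grip_force: 0.0
```

Run:
```python
from h import *
s=r.read_state();print(s['ee_pos'],abs(s['joint_vel']).max())
im,i=snap('wrist','w16'); e=proj(i,(.495,-.016,.06)).astype(int);print(e)
x0,y0=e[0]-60,e[1]-80; c=im[y0:e[1]+50,x0:e[0]+60];h=cv2.cvtColor(c,cv2.COLOR_RGB2HSV)
m=((h[...,1]<50)&(h[...,2]>70)).astype('uint8');n,l,S,C=cv2.connectedComponentsWithStats(m);k=1+np.argmax(S[1:,4]);a,b,w,hh=S[k,:4];a+=x0;b+=y0
near=onz(i,a+w/2-.5,b+hh-.5,.096)+[0,.021];v=proj(i,(*near,.096))[1]
print(S[k],'rim near',near,'L',onz(i,a-.5,v,.096),'R',onz(i,a+w-.5,v,.096),'far foot',onz(i,a+w/2-.5,b-.5,.008)-[0,.019])
m=((h[...,0]>14)&(h[...,0]<24)&(h[...,1]<110)&(h[...,1]>60)&(h[...,2]>190)).astype('uint8')|(l==k).astype('uint8')
q=cv2.boxPoints(cv2.minAreaRect(cv2.findNonZero(m)))+[x0,y0];print('coaster',[onz(i,*p,.008).round(3).tolist() for p in q],onz(i,*q.mean(0),.008))
```

```text
[ 0.49373848 -0.0166825   0.21617005] 0.0029949190801051794
[251 179]
[  40   57   40   50 1520] rim near [ 0.494247  -0.0151966] L [ 0.47301651 -0.0151786 ] R [ 0.51550491 -0.01521462] far foot [ 0.49428626 -0.01528774]
coaster [[0.437, -0.062], [0.449, 0.037], [0.547, 0.029], [0.543, -0.072]] [ 0.49396502 -0.01527011]
```

```bash
python3 -c "
from bench import r
print(r.close_job())"
```

```text
the job is handed in; nothing more can be done
None
```

I handed the job in after about 38 s: the tin stands in the stand with the strainer and cap seated on it, and the jigger stands upright in the middle of the coaster. The tin first sat tilted on the stand's ring and was re-seated, and the hand-in call returned no verdict.

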